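Pin the cone cross and show it to the web camera

TASK

Push the loose wooden pin fully down through the holes where the two laths of the cone cross meet, and let go of it. Then pick the pinned cross up by its long lath and show its underside to the web camera, right side up and square on to the lens, the long lath level and the middle of the cross straight in front of the lens 24 cm away: finish while still holding it there, steady in the air. Leave the other things on the table where they are.

Things in the scene. Friction and masses are not known exactly. Their poses are not given: they have to be found in the camera images.
- pin: Loose pin: plain round pale wood head 18 mm across and 28 mm tall on a wooden collar 26 mm across and 4 mm thick; below it a steel shank 9 mm across, 34 mm long, chamfered tip; 25 g. Starts upright, shank down, in a hole of the stand, collar resting on its top: the only plain cylindrical head there. Origin on the axis at the collar's underside; z up through the head.
- stand: Fixed plywood block 50 x 170 x 40 mm (x, y, z), origin centre of the underside, with three through holes of 12 mm along its y, 60 mm apart, the middle one at the centre. Pin, awl and stamp stand in them, in any order.
- long_lath: Long lath of the cone cross: loose, wood, 220 (x) x 30 (y) x 16 (z) mm, 75 g, no cones on it, level in the cradle, underside 45 mm above the table. The short lath lies across it in a housing 8 mm deep, 33 mm wide. A vertical 12 mm hole runs through the middle of both. Origin: middle of the underside, z up; pin fully in = pin origin 16 mm above it. Either end is free to grip across the 30 mm.
- lath_centre (a point): Middle of the long lath, on the hole's axis, 8 mm above its underside (mid thickness). This is the point to bring to the show point.
- grip_a (a point): Good place to grip the long lath: middle of its thickness, 85 mm from the hole towards its +x end.
- grip_b (a point): The same towards its -x end.
- short_lath: Short lath of the cross: wood, 160 mm long (its y), 30 mm wide, 8 mm thick, 50 g, with two brown cones (28 mm wide, 30 mm tall) fixed upright on its top 64 mm either side of the hole. Lies loose in the long lath's housing, flush with its top, at right angles to it, holes in line. Origin: middle of its underside, z up.
- cradle: Fixed plywood cradle: base 130 x 70 x 10 mm; two uprights 45 mm high, 18 mm thick, 45 mm either side of the middle, with cheeks beside the lath up to 55 mm, 25 mm from the lath's axis outside. Open below the hole. Origin: centre of the underside, below the hole; x along the long lath. The cross lifts straight up out of it.
- webcam: Small grey web camera (75 mm wide, 40 mm high, 22 mm deep, black round lens) on a fixed round table foot, looking obliquely upward, leaning 30 degrees from vertical towards the robot's side of the table. Origin at the lens, about 73 mm above the table; z points out of the lens along the line of sight; y is level, along the camera's width.
- show_point (a point): The point in the air on the camera's line of sight, 240 mm straight out from the lens, about 280 mm above the table; same axes as the camera.
- awl: Bystander: awl with a turned, bulging round wooden handle on a steel ferrule, 44 mm tall above the stand, up to 34 mm wide; stands in another hole of the stand. Origin on the stand's top face.
- stamp: Bystander: square dark wooden rubber stamp, 26 mm square, 28 mm tall above the stand; stands in another hole of the stand. Origin on the stand's top face.
- cone_a: Bystander: loose brown fir cone standing upright, 44 mm wide, 55 mm tall. Origin under its centre.
- cone_b: Bystander: loose brown fir cone standing upright, 40 mm wide, 48 mm tall. Origin under its centre.
- cone_c: Bystander: loose brown fir cone standing upright, 46 mm wide, 60 mm tall. Origin under its centre.
- glue: Bystander: small white glue bottle, upright, 34 mm wide, 90 mm tall. Origin under its centre.
- scissors: Bystander: scissors lying flat, about 190 mm long, 95 mm wide over the handles, 12 mm thick. Origin near the pivot, on the table; x points along the blades to the tips.
Things that resemble listed ones, but are neither listed nor needed, are in the scene too. Leave any pink or purple look-alike of the short_lath alone.

How it is judged:
By the outcome, as a careful person would: the job done as asked, in the order asked, and still so for the second after the job is handed in, while the arm keeps its last pose, push and grip.
It also fails if it takes over 54 s, if anything falls off the work surface, if the arm or the gripper's body presses on something with over 40 N, if the wrist force passes 120 N, or if a joint passes its speed limit or range.

ROBOT

A 6-joint arm with a two-finger parallel gripper is mounted at the origin on the work surface. World frame = base frame: x ahead of the robot, y to its left, z up, the work surface at z = 0. Lengths are in mm, angles in rad, forces in N, time in s.
With the tool pointing down it reaches from about 325 to 775 mm from the base axis. Payload 5.5 kg.
Tool frame: the origin (TCP) lies on the centre line of the jaws, within the pads' length; the fingertips stand 19 mm ahead of it and the grasp point (between the pads) is the TCP; z points along the fingers, y is the direction in which the jaws open and shut (so a half turn about z gives the same grasp; the last joint's range is limited). The gripper opens to 85 mm and grips with 20 to 120 N. Pads are 22 mm wide; open, the fingers measure 114 mm over their backs; the gripper's body (76 mm by 85 mm) begins 54 mm behind the grasp point. The pads swing forward as they close: fully open they stand 13 mm farther back than shut.
Start: joints at [-1.323, 0.091, 1.231, -0, 1.82, -0.057], TCP at [180.061, -572.359, 250.275] pointing down, gripper open.
Joint ranges: [-2.87, 2.87], [-0.86, 2.18], [0.17, 2.46], [-1.51, 4.65], [0.06, 2.69], [-2.65, 2.65]. Speed limits (rad/s): [2.57, 2.57, 3.01, 3.14, 3.14, 3.14].

INTERFACE

Orientations are given as a rotation vector (axis times angle).
In Python, from bench import * gives the robot as it stands. The module is installed in compiled form; this text tells all that it offers.
- The arm moves only by the shell command python3 -m jog 'ROWS'. ROWS is JSON, a list of rows, each an object with "offset": the shift along the tool's x, y, z in m, a list of three; "dr": the turn, a rotation vector about the tool's x, y, z in rad, a list of three; "claw": the closure, from -1 (fully open) to 1 (shut). In form: [{"offset": [tx, ty, tz], "dr": [rx, ry, rz], "claw": claw}, ...]. A call has 1 to 5 rows; each row shifts and turns the commanded pose from where the row before left it, along the tool's axes as they then stand; what a row does not reach is not made up. A row lasts 1/8 s, in which the tool goes at most 62.5 mm and 10.7 degrees, less where a joint would pass 70% of its speed; a pose out of reach is approached as far as the arm can. A call is refused whole if a number of a shift passes 0.0625 or a number of a turn 0.188, either way. A call with a gripper value outside its range is refused whole. The fingers move at their own pace and stop on an object; the grip force is fixed at half the most. Time passes only in rows, so rows that do not move let the fingers close. It gives the time, the measured TCP pose, the force and the opening at its end, in the units of the state.
- state(): the state, without advancing time (a new reading comes with each control period).
- get_image(name): name is "scene" or "top"; returns a dict with "image" (480x640x3 uint8, red, green, blue), "depth" (480x640 float32, mm along the optical axis (not along the pixel's ray), 0 where there is no reading), "fx", "fy", "cx", "cy" (pixels), "rvec" (rotation vector, rad) and "tvec" (3), from world to camera coordinates, as OpenCV has them. Camera axes: x right, y down, z forward; pixel columns grow to the right and rows downward; lengths in mm; the calibration is good to about 2 mm. A picture is of the moment at which its call begins.
- sign_off(): hands the job in, once; it reports no verdict.
The state is a dict: "time_s": time; "joints": joint angles; "joint_vel": joint speeds; "joint_torque": joint torques, N m; "position": TCP position; "ee_rot": TCP orientation; "force": force on the tool from outside, world axes, zero at the start; "torque": the same for the moment, N m; "grip_width": finger opening in mm.
Only numpy, scipy, OpenCV 4.12 (cv2) and the standard library are available. Lean on these libraries where they do the work, as an engineer would, in place of code of your own. Each camera call takes 0.05 s, during which the arm holds its last target.

## Working session

There is one attempt and no reset: what is moved stays moved. The work goes in short steps, Python scripts to look and compute and a shell command to move; the robot and the scene stay as the last step left them, time stands still between calls to the robot, and variables do not carry over. Pictures are saved under pics/ and viewed, and the job is handed in when it is done.

```bash
mkdir -p pics
cat > h.py <<'E'
from bench import *
import numpy as np, cv2
from scipy.spatial.transform import Rotation as R
def shot(name,fn):
    d=get_image(name); cv2.imwrite('pics/'+fn+'.png',cv2.cvtColor(d['image'],cv2.COLOR_RGB2BGR)); np.savez('pics/'+fn+'.npz',**d); return d
def load(fn): return dict(np.load('pics/'+fn+'.npz'))
def cam(d):
    Rm=R.from_rotvec(np.ravel(d['rvec'])).as_matrix(); t=np.ravel(d['tvec']); return Rm,t
def plane(d,u,v,z):
    Rm,t=cam(d); c=-Rm.T@t; r=Rm.T@np.array([(u-d['cx'])/d['fx'],(v-d['cy'])/d['fy'],1.]); return c+r*(z-c[2])/r[2]
def cloud(d):
    Rm,t=cam(d); v,u=np.mgrid[:480,:640]; Z=d['depth']; P=np.stack([(u-d['cx'])/d['fx']*Z,(v-d['cy'])/d['fy']*Z,Z],-1)
    return (P-t)@Rm
def proj(d,p):
    Rm,t=cam(d); q=Rm@np.asarray(p,float)+t; return q[0]/q[2]*d['fx']+d['cx'],q[1]/q[2]*d['fy']+d['cy']
E
python3 - <<'E'
from h import *
print(state())
for n in('scene','top'):
    d=shot(n,n+'0'); Rm,t=cam(d); print(n,-Rm.T@t,Rm[2],d['fx'])
E
```

```text
{'time_s': 0.0, 'joints': array([-1.32269874e+00,  9.18848629e-02,  1.23191779e+00,  4.71445070e-05,
        1.81978946e+00, -5.66965371e-02]), 'joint_vel': array([ 0.00044844, -0.00018747,  0.00022589, -0.00154241, -0.00041682,
       -0.00116087]), 'joint_torque': array([-3.21160969e-04, -4.58728731e+01, -4.18031967e+01, -1.60367540e-04,
        1.15336533e-02,  2.16954263e-06]), 'position': array([ 180.01138299, -572.09983411,  249.11724386]), 'ee_rot': array([-3.10320735e+00, -4.76633568e-01,  2.28507102e-04]), 'force': array([ 0.1258768 , -0.6164952 ,  0.26864225]), 'torque': array([-0.007211  , -0.03467793, -0.01945688]), 'grip_width': 85.3302891953758}
scene [1007.69915904 -104.48439919  994.1915945 ] [-0.49707624  0.07975275 -0.86403398] 458.95572517171837
top [ 446.41670064  -29.83979407 1408.74507381] [ 0.07053243  0.00728861 -0.99748286] 507.658267084753
```

View pics/scene0.png

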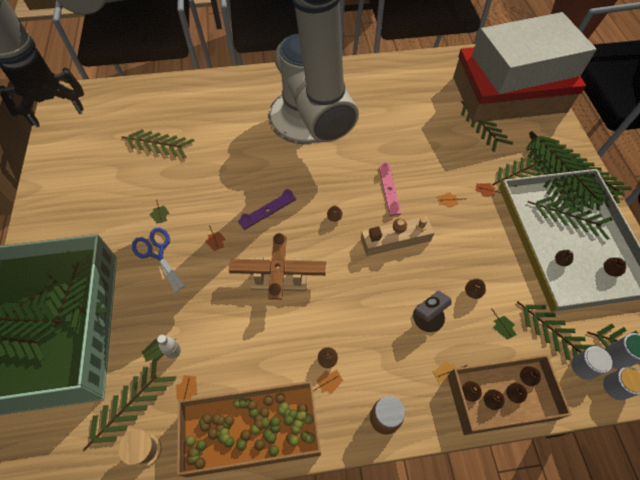

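View pics/top0.png

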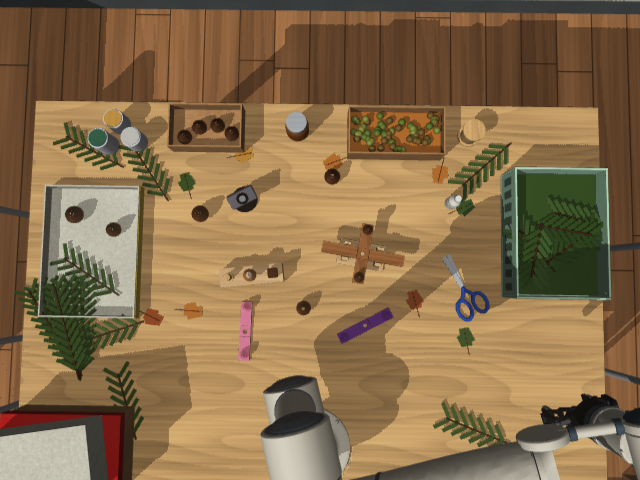

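The scene view shows the cross at (278,268), the stand at (398,233) and the webcam at (432,305). In the top view they are at (363,253), (252,272) and (242,198). Next I'll enlarge those areas.

Run:
```python
from h import *
s=cv2.imread('pics/scene0.png');t=cv2.imread('pics/top0.png')
def c(i,x,y,w,h): return cv2.resize(i[y:y+h,x:x+w],(400,300),interpolation=cv2.INTER_CUBIC)
a=np.vstack([np.hstack([c(s,350,200,100,75),c(s,220,225,116,87)]),np.hstack([c(t,210,240,88,66),c(t,312,215,104,78)])])
cv2.imwrite('pics/crop1.png',a)
a=np.hstack([c(s,400,275,80,60),c(t,202,170,80,60)])
cv2.imwrite('pics/crop2.png',a)
```

```text
(no output)
```

View pics/crop1.png

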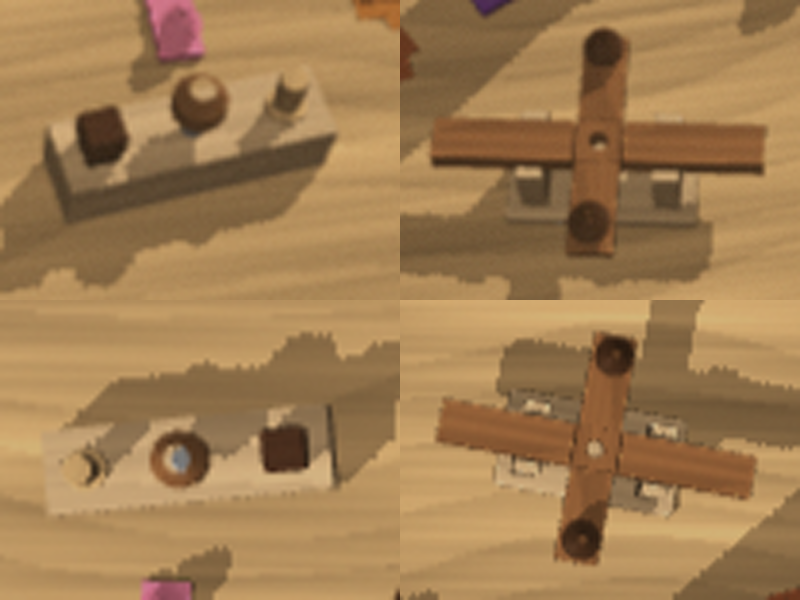

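View pics/crop2.png

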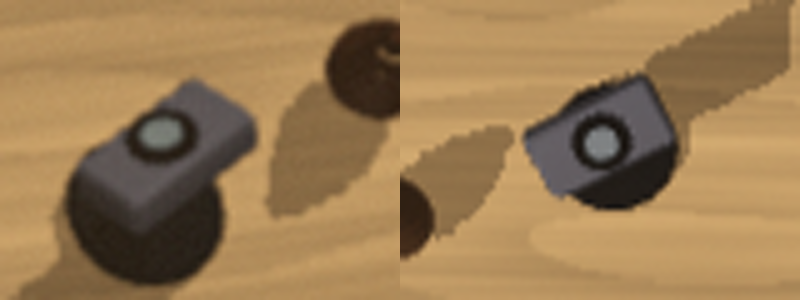

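Three things stand in the stand, given here in scene-view pixels:
- Dark square stamp at (375,233).
- Bulging awl at (400,226), with a steel dot on top.
- Plain pale cylinder on a collar at (422,223).

The last one is the pin, at about (229,276) in the top view. The crop confirms it. Now the measurements.

Run:
```python
from h import *
def rect(P):
    r=cv2.minAreaRect(P.astype(np.float32)); return np.round(r[0],1),np.round(r[1],1),round(r[2],1)
for n in('scene0','top0'):
    d=load(n); C=cloud(d); hsv=cv2.cvtColor(d['image'],cv2.COLOR_RGB2HSV).astype(int)
    print(n)
    v,u=np.mgrid[:480,:640]
    # rough centres
    pts={'pin':(plane(d,*((421,222) if n[0]=='s' else (229,276)),60)),'cross':plane(d,*((278,267) if n[0]=='s' else (363,253)),61),'cam':plane(d,*((432,303) if n[0]=='s' else (242,198)),73)}
    for k,p in pts.items(): print(k,p.round(1))
    X,Y,Z=C[...,0],C[...,1],C[...,2]
    c=pts['cross']; near=np.hypot(X-c[0],Y-c[1])<130
    m=near&(Z>54)&(Z<66)&(d['depth']>0); print('crosstop',m.sum(),np.median(Z[m]))
    # long lath: fit axes by PCA of points >40 from center separate
    Q=C[m][:,:2]; 
    print('rect',rect(Q))
    # stand top
    p=pts['pin']; m=(np.hypot(X-p[0],Y-p[1]+60)<115)&(Z>35)&(Z<44); print('stand',m.sum(),np.median(Z[m]),rect(C[m][:,:2]))
    for k,lo,hi in(('pinhead',62,80),('pincol',42,48)):
        m=(np.hypot(X-p[0],Y-p[1])<20)&(Z>lo)&(Z<hi); print(k,m.sum(),C[m].mean(0) if m.sum() else 0)
    for hh in(68,): print('pin head plane',plane(d,*((421,222) if n[0]=='s' else (229,276)),hh))
    c=pts['cam']; m=(np.hypot(X-c[0],Y-c[1])<60)&(Z>45)&(Z<100)
    Q=C[m]; mu=np.median(Q,0); 
    for _ in range(5):
        w,V=np.linalg.eigh(np.cov((Q-Q.mean(0)).T)); nn=V[:,0]*np.sign(V[2,0]); r=(Q-Q.mean(0))@nn; Q=Q[abs(r-np.median(r))<4]
    print('cam face',len(Q),Q.mean(0),nn,np.degrees(np.arccos(nn[2])),'axis long',V[:,2])
```

```text
scene0
pin [454.1 220.5  60. ]
cross [ 526.5 -132.7   61. ]
cam [666.5 187.4  73. ]
crosstop 1776 61.284495972283054
rect (array([ 522.6, -133.9]), array([196.2, 145.5]), 46.0)
stand 933 40.091649503460786 (array([428.4, 161.3]), array([118.2, 170.8]), 6.9)
pinhead 51 [455.35199933 223.50103042  70.84652884]
pincol 47 [457.67851754 220.91117379  44.1951946 ]
pin head plane [458.87168566 217.69402671  68.        ]
cam face 364 [669.13554193 187.87941923  72.84704853] [-0.29460189 -0.19279913  0.93596914] 20.614716299586508 axis long [-0.41874119  0.90644363  0.05491591]
top0
pin [455.  221.5  60. ]
cross [ 521.3 -133.4   61. ]
cam [662.3 190.2  73. ]
crosstop 1297 61.025760149276984
rect (array([ 521.4, -131.9]), array([144.2, 196.5]), 25.0)
stand 789 40.14174902613816 (array([425.8, 162.7]), array([119., 171.]), 6.6)
pinhead 38 [453.21567009 224.74617505  71.69684618]
pincol 47 [454.54298712 218.4243256   44.17562781]
pin head plane [454.98065644 220.00927949  68.        ]
cam face 294 [665.27123491 191.69707036  73.2312487 ] [-0.34885141 -0.20091329  0.91538874] 23.739006481447547 axis long [-0.4453987   0.89493461  0.02668406]
```

Run:
```python
from h import *
def line(Q):
    m=Q.mean(0); w,V=np.linalg.eigh(np.cov((Q-m).T)); return m,V[:,1]
for n in('scene0','top0'):
    d=load(n); C=cloud(d); I=d['image'].astype(int); hsv=cv2.cvtColor(d['image'],cv2.COLOR_RGB2HSV)
    X,Y,Z=C[...,0],C[...,1],C[...,2]; print(n)
    c=np.array([523,-133.]); th=None
    m=(np.hypot(X-c[0],Y-c[1])<125)&(Z>57)&(Z<65); Q=C[m][:,:2]
    u=np.array([0.2,-1.]) ;u/=np.linalg.norm(u)
    for it in range(8):
        v=np.array([-u[1],u[0]]); D=Q-c; a=D@u; b=D@v
        L=Q[(abs(b)<18)&(abs(a)>22)]; S=Q[(abs(a)<18)&(abs(b)>22)&(abs(b)<85)]
        mL,uL=line(L); mS,uS=line(S); u=uL*np.sign(uL@u)
        M=np.array([[-uL[1],uL[0]],[-uS[1],uS[0]]]); c=np.linalg.solve(M,[M[0]@mL,M[1]@mS])
    a=(Q-c)@u; print('cross c',c,'u',u,np.degrees(np.arctan2(u[1],u[0])),'short perp err',np.degrees(np.arcsin(uL@uS)),'ext',a[abs((Q-c)@v)<14].min(),a[abs((Q-c)@v)<14].max(),len(L),len(S))
    # same via pixels on z=61 plane (edges from depth mask): 
    uv=np.argwhere(m); PP=np.array([plane(d,x,y,61)[:2] for y,x in uv]); D=PP-c
    L=PP[(abs(D@v)<18)&(abs(D@u)>22)]; print('  plane-long mean dev across',((L-c)@v).mean())
    # hole: bright pixels near c
    pu,pv=proj(d,[c[0],c[1],61]); print('  c px',pu,pv)
    # stand
    m=(np.hypot(X-452,Y-160)<105)&(Z>37)&(Z<43)&(hsv[...,1]<150)&~((X<425))
    Q=C[m][:,:2]; r=cv2.minAreaRect(Q.astype(np.float32)); print('stand',len(Q),r)
    m=(np.hypot(X-454,Y-221)<16)&(Z>69)&(Z<76); print('headtop',m.sum(),C[m].mean(0)if m.any() else 0)
    m=(np.hypot(X-454,Y-221)<20)&(Z>42.2)&(Z<46.5); print('collar',C[m].min(0),C[m].max(0))
    # webcam lens dark ring
    m=(np.hypot(X-667,Y-189)<35)&(Z>60); V=hsv[...,2]
    mm=m&(V<60); print('V hist',np.percentile(V[m],[5,20,50,80]))
    np.set_printoptions(linewidth=200,precision=1,suppress=True)
```

```text
scene0
cross c [ 522.85759719 -133.05434996] u [-0.16928386 -0.98556734] -99.74618354634994 short perp err 0.14044745331551023 ext -108.04751069850995 110.90580771110254 933 405
  plane-long mean dev across -0.14188874873688714
  c px 277.6900467656746 265.5961723579972
stand 813 ((460.64971923828125, 165.1190948486328), (52.78628921508789, 170.9853515625), 6.491481781005859)
headtop 42 [454.46886167 223.91465065  71.97297684]
collar [437.3844883  204.41552451  42.3127367 ] [472.52377656 240.43307444  46.22214478]
V hist [44.  62.8 88.  95. ]
top0
cross c [ 521.3 -131.7] u [-0.2 -1. ] -99.61897624323878 short perp err 0.6414931942778713 ext -109.33989214513674 110.37637907938539 630 282
  plane-long mean dev across 0.021762563854576804
  c px 362.35621133619304 253.00866784741353
stand 631 ((460.0838623046875, 166.63751220703125), (49.943092346191406, 170.80796813964844), 6.559565544128418)
headtop 25 [453.6 226.2  72.4]
collar [436.3 203.   42.3] [473.9 240.8  46.5]
V hist [31. 55. 93. 99.]
```

```bash
cat >> h.py <<'E'
def Rdown(ang):
    a=np.radians(ang); y=np.array([np.cos(a),np.sin(a),0]); z=np.array([0,0,-1.]); return np.stack([np.cross(y,z),y,z],1)
def plan(p,Rt,n=None,claw=-1,vmax=55,wmax=9.5):
    s=state(); p0=s['position']; R0=R.from_rotvec(s['ee_rot']); dp=np.asarray(p,float)-p0
    rel=(R0.inv()*R.from_matrix(Rt)).as_rotvec(); ang=np.degrees(np.linalg.norm(rel))
    if n is None: n=int(max(np.ceil(np.linalg.norm(dp)/vmax),np.ceil(ang/wmax),1))
    print('t',s['time_s'],'p',p0.round(1),'dp',dp.round(1),'ang',round(ang,2),'n',n,'F',s['force'].round(1),'w',round(s['grip_width'],1))
    Rk=R0
    for k in range(n):
        o=Rk.inv().apply(dp/n)/1000; print('{"offset":[%.4f,%.4f,%.4f],"dr":[%.3f,%.3f,%.3f],"claw":%g}'%(*o,*(rel/n),claw)+(',' if k%5<4 else ''))
        Rk=Rk*R.from_rotvec(rel/n)
E
python3 - <<'E'
from h import *
plan([480,-170,225],Rdown(-30)); 
# webcam ransac
rng=np.random.default_rng(0)
for n in('scene0','top0'):
    d=load(n); C=cloud(d); V=cv2.cvtColor(d['image'],cv2.COLOR_RGB2HSV)[...,2]
    m=(np.hypot(C[...,0]-667,C[...,1]-189)<50)&(C[...,2]>45)&(C[...,2]<105)
    Q=C[m]; best=None
    # known tilt 30: sweep azimuth, count inliers
    for az in np.arange(180,240,1.):
        a=np.radians(az); nn=np.array([.5*np.cos(a),.5*np.sin(a),np.sqrt(.75)]); r=Q@nn
        for off in np.arange(r.min(),r.max(),1):
            k=abs(r-off)<2
            if best is None or k.sum()>best[0]: best=(k.sum(),az,off,k)
    k=best[3]; F=Q[k]; mu=F.mean(0); w,E=np.linalg.eigh(np.cov((F-mu).T)); nn=E[:,0]*np.sign(E[2,0]); print(n,len(Q),best[:3],mu,nn,'tilt',np.degrees(np.arccos(nn[2])),'az',np.degrees(np.arctan2(nn[1],nn[0])),'long az',np.degrees(np.arctan2(E[1,2],E[0,2])))
    a=np.radians(best[1]); nn=np.array([.5*np.cos(a),.5*np.sin(a),np.sqrt(.75)]); y=np.array([-np.sin(a),np.cos(a),0]); x=np.cross(y,nn)
    r=cv2.minAreaRect(np.stack([F@x,F@y],1).astype(np.float32)); print(r, 'centre',r[0][0]*x+r[0][1]*y+mu@nn*nn)
E
```

```text
t 0.1 p [ 180.  -572.1  249.2] dp [300.  402.1 -24.2] ang 42.54 n 10 F [-0.1  0.3  0. ] w 85.2
{"offset":[0.0407,-0.0294,0.0025],"dr":[-0.000,-0.000,-0.074],"claw":-1},
{"offset":[0.0427,-0.0263,0.0025],"dr":[-0.000,-0.000,-0.074],"claw":-1},
{"offset":[0.0446,-0.0230,0.0025],"dr":[-0.000,-0.000,-0.074],"claw":-1},
{"offset":[0.0462,-0.0196,0.0025],"dr":[-0.000,-0.000,-0.074],"claw":-1},
{"offset":[0.0475,-0.0162,0.0025],"dr":[-0.000,-0.000,-0.074],"claw":-1}
{"offset":[0.0486,-0.0126,0.0024],"dr":[-0.000,-0.000,-0.074],"claw":-1},
{"offset":[0.0494,-0.0090,0.0024],"dr":[-0.000,-0.000,-0.074],"claw":-1},
{"offset":[0.0499,-0.0053,0.0024],"dr":[-0.000,-0.000,-0.074],"claw":-1},
{"offset":[0.0501,-0.0016,0.0024],"dr":[-0.000,-0.000,-0.074],"claw":-1},
{"offset":[0.0501,0.0022,0.0024],"dr":[-0.000,-0.000,-0.074],"claw":-1}
scene0 648 (np.int64(304), np.float64(208.0), np.float64(-275.6508775245152)) [666.10161362 187.92721102  72.25596985] [-0.44365752 -0.23713673  0.86425354] tilt 30.202421985863275 az -151.87531702466072 long az 117.0738069006914
((-620.9808959960938, 145.130126953125), (40.54610824584961, 74.09469604492188), 0.8885362148284912) centre [664.64265038 189.02673065  71.8102584 ]
top0 444 (np.int64(179), np.float64(208.0), np.float64(-274.35181397009245)) [664.02829362 191.26175637  73.57584964] [-0.43569881 -0.23651837  0.86846163] tilt 29.719639406041704 az -151.50475119687033 long az 118.68407093421126
((-622.0424194335938, 142.59954833984375), (37.19332504272461, 72.15138244628906), 0.1373872011899948) centre [663.70315826 191.39325138  73.44574704]
```

```bash
python3 -m jog '[{"offset":[0.041,-0.029,0.0025],"dr":[0,0,-0.074],"claw":-1},{"offset":[0.043,-0.026,0.0025],"dr":[0,0,-0.074],"claw":-1},{"offset":[0.045,-0.023,0.0025],"dr":[0,0,-0.074],"claw":-1},{"offset":[0.046,-0.02,0.0025],"dr":[0,0,-0.074],"claw":-1},{"offset":[0.0475,-0.016,0.0025],"dr":[0,0,-0.074],"claw":-1}]'
python3 -m jog '[{"offset":[0.049,-0.013,0.0025],"dr":[0,0,-0.074],"claw":-1},{"offset":[0.049,-0.009,0.0025],"dr":[0,0,-0.074],"claw":-1},{"offset":[0.05,-0.005,0.0025],"dr":[0,0,-0.074],"claw":-1},{"offset":[0.05,-0.002,0.0025],"dr":[0,0,-0.074],"claw":-1},{"offset":[0.05,0.002,0.0025],"dr":[0,0,-0.074],"claw":-1}]'
python3 - <<'E'
from h import *
plan([454,225.3,160],Rdown(6.5))
E
```

```text
time_s: 0.72
position: [331.7, -370.0, 237.3]
ee_rot: [-2.963, -1.043, 0.0]
force: [0.5, -0.4, -0.1]
grip_width: 85.3
time_s: 1.35
position: [481.5, -168.8, 224.8]
ee_rot: [-2.72, -1.571, 0.001]
force: [-0.1, -1.0, 0.7]
grip_width: 85.3
t 1.35 p [ 481.5 -168.8  224.8] dp [-27.5 394.1 -64.8] ang 36.5 n 8 F [-0.1 -1.   0.7] w 85.3
{"offset":[0.0409,-0.0276,0.0081],"dr":[-0.000,-0.000,-0.080],"claw":-1},
{"offset":[0.0430,-0.0243,0.0081],"dr":[-0.000,-0.000,-0.080],"claw":-1},
{"offset":[0.0448,-0.0208,0.0081],"dr":[-0.000,-0.000,-0.080],"claw":-1},
{"offset":[0.0463,-0.0171,0.0081],"dr":[-0.000,-0.000,-0.080],"claw":-1},
{"offset":[0.0475,-0.0134,0.0081],"dr":[-0.000,-0.000,-0.080],"claw":-1}
{"offset":[0.0484,-0.0096,0.0081],"dr":[-0.000,-0.000,-0.080],"claw":-1},
{"offset":[0.0490,-0.0057,0.0081],"dr":[-0.000,-0.000,-0.080],"claw":-1},
{"offset":[0.0493,-0.0018,0.0081],"dr":[-0.000,-0.000,-0.080],"claw":-1},
```

```bash
python3 -m jog '[{"offset":[0.041,-0.0275,0.008],"dr":[0,0,-0.08],"claw":-1},{"offset":[0.043,-0.0245,0.008],"dr":[0,0,-0.08],"claw":-1},{"offset":[0.045,-0.021,0.008],"dr":[0,0,-0.08],"claw":-1},{"offset":[0.0465,-0.017,0.008],"dr":[0,0,-0.08],"claw":-1},{"offset":[0.0475,-0.0135,0.008],"dr":[0,0,-0.08],"claw":-1}]'
python3 -m jog '[{"offset":[0.0485,-0.0095,0.008],"dr":[0,0,-0.08],"claw":-1},{"offset":[0.049,-0.0055,0.008],"dr":[0,0,-0.08],"claw":-1},{"offset":[0.049,-0.002,0.008],"dr":[0,0,-0.08],"claw":-1},{"offset":[0,0,0],"dr":[0,0,0],"claw":-1}]'
python3 - <<'E'
from h import *
plan([454,225.3,66],Rdown(6.5),n=4)
shot('scene','scene1'); shot('top','top1')
s=cv2.imread('pics/scene1.png');t=cv2.imread('pics/top1.png')
c=lambda i,x,y,w,h: cv2.resize(i[y:y+h,x:x+w],(400,300),interpolation=cv2.INTER_CUBIC)
cv2.imwrite('pics/crop3.png',np.hstack([c(s,340,140,140,105),c(t,170,220,120,90)]))
E
```

```text
time_s: 1.98
position: [463.4, 78.1, 184.6]
ee_rot: [-2.354, -2.08, 0.0]
force: [-0.3, -0.0, 0.1]
grip_width: 85.1
time_s: 2.48
position: [452.3, 226.4, 159.7]
ee_rot: [-2.084, -2.348, 0.003]
force: [0.6, -0.4, -0.7]
grip_width: 85.3
t 2.475 p [452.3 226.4 159.7] dp [  1.7  -1.1 -93.7] ang 0.36 n 4 F [ 0.6 -0.4 -0.7] w 85.3
{"offset":[-0.0003,0.0005,0.0234],"dr":[-0.001,0.000,0.001],"claw":-1},
{"offset":[-0.0003,0.0004,0.0234],"dr":[-0.001,0.000,0.001],"claw":-1},
{"offset":[-0.0003,0.0004,0.0234],"dr":[-0.001,0.000,0.001],"claw":-1},
{"offset":[-0.0003,0.0004,0.0234],"dr":[-0.001,0.000,0.001],"claw":-1},
```

View pics/crop3.png

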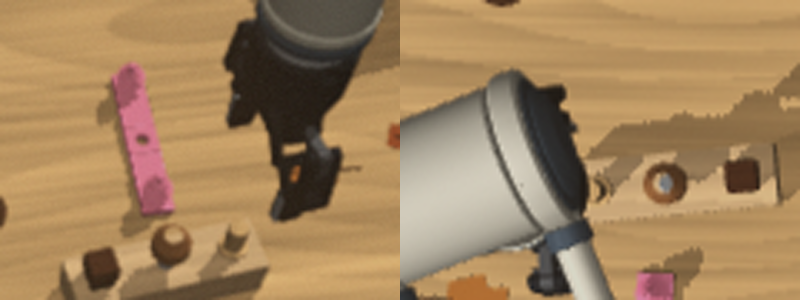

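The gripper is above the pin, which in the scene view is at (422,223) with its head clear. The fingers open across the stand. I'll descend and grip.

```bash
python3 -m jog '[{"offset":[-0.0003,0.0005,0.024],"dr":[0,0,0],"claw":-1},{"offset":[-0.0003,0.0004,0.024],"dr":[0,0,0],"claw":-1},{"offset":[-0.0003,0.0004,0.024],"dr":[0,0,0],"claw":-1},{"offset":[-0.0003,0.0004,0.021],"dr":[0,0,0],"claw":-1},{"offset":[0,0,0],"dr":[0,0,0],"claw":-1}]'
python3 -m jog '[{"offset":[0,0,0],"dr":[0,0,0],"claw":1},{"offset":[0,0,0],"dr":[0,0,0],"claw":1},{"offset":[0,0,0],"dr":[0,0,0],"claw":1},{"offset":[0,0,0],"dr":[0,0,0],"claw":1},{"offset":[0,0,0],"dr":[0,0,0],"claw":1}]'
python3 - <<'E'
from h import *
plan([454,225.3,66],Rdown(6.5),n=1)
E
```

```text
time_s: 3.2
position: [454.8, 221.1, 66.7]
ee_rot: [-2.093, -2.341, 0.005]
force: [0.6, 0.4, 0.4]
grip_width: 85.6
time_s: 3.82
position: [455.7, 223.1, 69.1]
ee_rot: [2.091, 2.344, 0.001]
force: [-1.5, -0.6, 4.5]
grip_width: 15.7
t 3.825 p [455.7 223.1  69.1] dp [-1.7  2.2 -3.1] ang 0.06 n 1 F [-1.5 -0.6  4.5] w 15.7
{"offset":[0.0024,-0.0014,0.0031],"dr":[0.001,-0.000,0.001],"claw":-1},
```

```bash
python3 -m jog '[{"offset":[0,0,0],"dr":[0,0,0],"claw":1},{"offset":[0,0,0],"dr":[0,0,0],"claw":1}]'
python3 - <<'E'
from h import *
for i in range(4): 
    s=state(); print(s['position'],s['force'],s['grip_width'])
    shot('scene','scene2')
shot('top','top2')
s=cv2.imread('pics/scene2.png');t=cv2.imread('pics/top2.png')
c=lambda i,x,y,w,h: cv2.resize(i[y:y+h,x:x+w],(400,300),interpolation=cv2.INTER_CUBIC)
cv2.imwrite('pics/crop4.png',np.hstack([c(s,360,170,100,75),c(t,180,230,100,75)]))
E
```

```text
time_s: 4.08
position: [455.6, 223.1, 69.0]
ee_rot: [2.091, 2.344, 0.001]
force: [-2.0, -0.5, 5.7]
grip_width: 16.1
[455.63900831 223.12225852  69.03791231] [-1.9600732  -0.48352114  5.72757575] 16.096423233686753
[455.64104516 223.12137936  69.05135766] [-1.89549547 -0.73283648  5.7842331 ] 15.945497031514114
[455.65443932 223.09661892  69.03420317] [-1.52472834 -1.1329408   5.29532462] 15.845907264854766
[455.62404682 223.11488038  69.01753066] [-0.70582694 -1.7301595   5.42104885] 16.150804954778078
```

View pics/crop4.png

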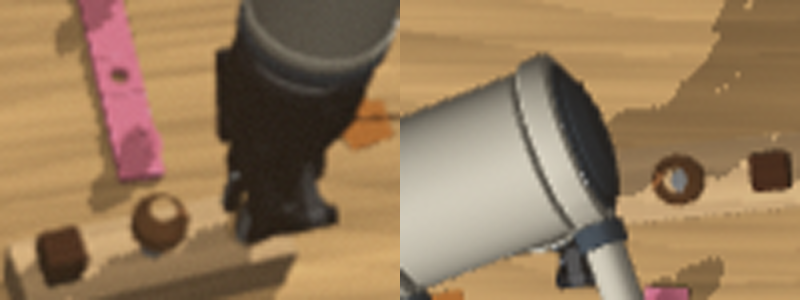

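```bash
python3 -m jog '[{"offset":[0,0,-0.015],"dr":[0,0,0],"claw":1},{"offset":[0,0,-0.03],"dr":[0,0,0],"claw":1},{"offset":[0,0,-0.04],"dr":[0,0,0],"claw":1},{"offset":[0,0,-0.035],"dr":[0,0,0],"claw":1},{"offset":[0,0,0],"dr":[0,0,0],"claw":1}]'
python3 - <<'E'
from h import *
shot('scene','scene3')
shot('top','top3')
s=cv2.imread('pics/scene3.png');t=cv2.imread('pics/top3.png')
c=lambda i,x,y,w,h: cv2.resize(i[y:y+h,x:x+w],(400,300),interpolation=cv2.INTER_CUBIC)
cv2.imwrite('pics/crop5.png',np.hstack([c(s,350,150,100,75),c(t,180,230,100,75)]))
print(state()['position'],state()['ee_rot'],state()['grip_width'])
E
```

```text
time_s: 4.95
position: [456.9, 223.6, 192.7]
ee_rot: [2.089, 2.342, 0.01]
force: [-0.8, -0.3, -0.3]
grip_width: 16.2
[455.54315238 223.01325263 188.48785339] [2.09113011e+00 2.34421359e+00 7.97294298e-04] 15.802826308857377
```

View pics/crop5.png

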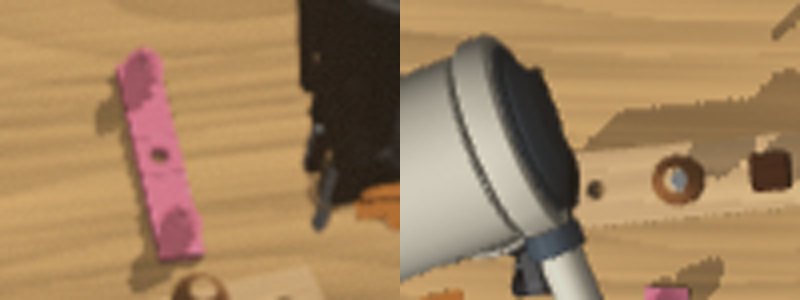

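The pin is up: its stand hole is empty in the top view at about (229,277), and the awl and stamp haven't moved. Next I go above the cross.

Run:
```python
from h import *
plan([523.5,-132.4,175],Rdown(80.3),claw=1)
```

```text
t 5.05 p [455.5 223.  188.5] dp [  68.  -355.4  -13.5] ang 73.77 n 8 F [ 0.3 -0.1 -0.8] w 15.8
{"offset":[-0.0451,0.0034,0.0017],"dr":[0.000,0.000,-0.161],"claw":1},
{"offset":[-0.0451,-0.0039,0.0017],"dr":[0.000,0.000,-0.161],"claw":1},
{"offset":[-0.0439,-0.0111,0.0017],"dr":[0.000,0.000,-0.161],"claw":1},
{"offset":[-0.0415,-0.0179,0.0017],"dr":[0.000,0.000,-0.161],"claw":1},
{"offset":[-0.0381,-0.0244,0.0017],"dr":[0.000,0.000,-0.161],"claw":1}
{"offset":[-0.0337,-0.0302,0.0017],"dr":[0.000,0.000,-0.161],"claw":1},
{"offset":[-0.0284,-0.0352,0.0017],"dr":[0.000,0.000,-0.161],"claw":1},
{"offset":[-0.0224,-0.0393,0.0017],"dr":[0.000,0.000,-0.161],"claw":1},
```

```bash
python3 -m jog '[{"offset":[-0.045,0.0035,0.0015],"dr":[0,0,-0.16],"claw":1},{"offset":[-0.045,-0.004,0.0015],"dr":[0,0,-0.16],"claw":1},{"offset":[-0.044,-0.011,0.0015],"dr":[0,0,-0.16],"claw":1},{"offset":[-0.0415,-0.018,0.0015],"dr":[0,0,-0.16],"claw":1},{"offset":[-0.038,-0.0245,0.0015],"dr":[0,0,-0.16],"claw":1}]'
python3 -m jog '[{"offset":[-0.0335,-0.03,0.0015],"dr":[0,0,-0.16],"claw":1},{"offset":[-0.0285,-0.035,0.0015],"dr":[0,0,-0.16],"claw":1},{"offset":[-0.0225,-0.039,0.0015],"dr":[0,0,-0.16],"claw":1},{"offset":[0,0,0],"dr":[0,0,0],"claw":1},{"offset":[0,0,0],"dr":[0,0,0],"claw":1}]'
python3 - <<'E'
from h import *
plan([523.5,-132.4,150],Rdown(80.3),claw=1,n=2)
E
```

```text
time_s: 5.68
position: [496.8, -0.6, 178.9]
ee_rot: [-1.004, -2.974, 0.001]
force: [0.6, 0.1, 0.8]
grip_width: 16.0
time_s: 6.3
position: [521.7, -131.5, 174.9]
ee_rot: [-0.28, -3.127, -0.002]
force: [0.2, -0.2, -1.3]
grip_width: 15.9
t 6.3 p [ 521.7 -131.5  174.9] dp [  1.8  -0.9 -24.9] ang 0.56 n 2 F [ 0.2 -0.2 -1.3] w 15.9
{"offset":[-0.0010,-0.0003,0.0124],"dr":[0.000,-0.001,-0.005],"claw":1},
{"offset":[-0.0010,-0.0003,0.0124],"dr":[0.000,-0.001,-0.005],"claw":1},
```

```bash
python3 -m jog '[{"offset":[-0.001,-0.0003,0.0125],"dr":[0,0,-0.005],"claw":1},{"offset":[-0.001,-0.0003,0.0125],"dr":[0,0,-0.005],"claw":1},{"offset":[0,0,0],"dr":[0,0,0],"claw":1},{"offset":[0,0,0],"dr":[0,0,0],"claw":1}]'
python3 - <<'E'
from h import *
shot('scene','scene4')
shot('top','top4')
s=cv2.imread('pics/scene4.png');t=cv2.imread('pics/top4.png')
c=lambda i,x,y,w,h: cv2.resize(i[y:y+h,x:x+w],(400,300),interpolation=cv2.INTER_CUBIC)
cv2.imwrite('pics/crop6.png',np.vstack([np.hstack([c(s,220,190,120,90),c(t,310,210,120,90)]),np.hstack([c(s,250,225,60,45),c(t,340,230,60,45)])]))
print(state()['position'],state()['ee_rot'],state()['grip_width'])
E
```

```text
time_s: 6.8
position: [524.1, -132.7, 151.2]
ee_rot: [-0.261, -3.13, -0.0]
force: [0.2, 0.3, -0.7]
grip_width: 15.9
[ 524.37832079 -132.90919047  151.82924522] [ 2.61331141e-01  3.12986549e+00 -3.61783403e-04] 16.098708235887916
```

View pics/crop6.png

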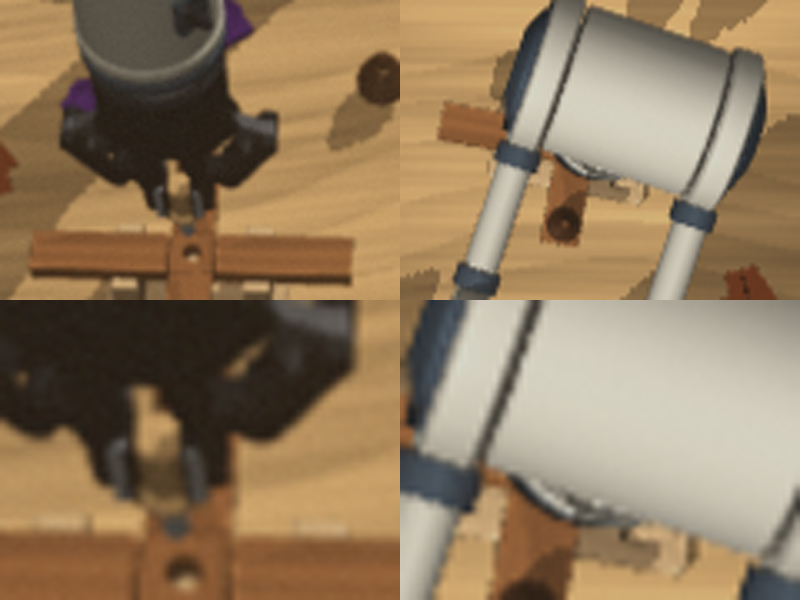

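Run:
```python
from h import *
d=load('scene4')
for z in(154.8,122.8,88.8,61): 
    u,v=proj(d,[524.4,-132.9,z]); print(z,u,v,'crop',(u-250)*6.67,300+(v-225)*6.67)
C=cloud(d)
I=d['image']
for v in range(236,264,2): print(v,[(u,int(C[v,u,0]),int(C[v,u,1]),int(C[v,u,2])) for u in range(268,282,2)])
s=cv2.imread('pics/scene4.png'); cv2.imwrite('pics/crop7.png',cv2.resize(s[228:273,248:308],(800,600),interpolation=cv2.INTER_NEAREST))
```

```text
154.8 274.24036764177436 245.90305768485376 crop 161.68325217063494 439.4233947579746
122.8 275.52836863025317 253.19556780861947 crop 170.27421876378864 488.0644372834919
88.8 276.8203788662545 260.51077782035713 crop 178.8919270379174 536.8568880617821
61 277.82276975124046 266.1861971268003 crop 185.57787424077384 574.7119348357581
236 [(268, 534, -141, 213), (270, 536, -137, 216), (272, 536, -133, 215), (274, 544, -128, 228), (276, 545, -124, 228), (278, 547, -121, 230), (280, 542, -117, 222)]
238 [(268, 518, -143, 179), (270, 411, -146, 0), (272, 413, -141, 2), (274, 460, -134, 80), (276, 543, -125, 217), (278, 541, -121, 214), (280, 542, -118, 214)]
240 [(268, 521, -143, 176), (270, 511, -140, 159), (272, 418, -142, 1), (274, 465, -134, 79), (276, 543, -126, 210), (278, 543, -122, 208), (280, 544, -118, 209)]
242 [(268, 525, -144, 175), (270, 516, -140, 158), (272, 513, -136, 154), (274, 514, -132, 153), (276, 541, -127, 199), (278, 542, -123, 199), (280, 544, -119, 202)]
244 [(268, 529, -144, 173), (270, 519, -141, 155), (272, 518, -137, 154), (274, 518, -133, 151), (276, 521,
[... 825 characters left out ...]
 528, -131, 127), (278, 535, -127, 138), (280, 537, -123, 140)]
256 [(268, 461, -155, 0), (270, 462, -151, 0), (272, 530, -141, 123), (274, 533, -136, 127), (276, 532, -132, 125), (278, 533, -128, 125), (280, 498, -125, 60)]
258 [(268, 468, -156, 2), (270, 468, -151, 0), (272, 502, -144, 62), (274, 502, -139, 61), (276, 525, -133, 103), (278, 523, -129, 98), (280, 503, -125, 59)]
260 [(268, 505, -153, 61), (270, 505, -149, 60), (272, 508, -144, 64), (274, 507, -140, 62), (276, 525, -134, 92), (278, 509, -130, 62), (280, 508, -126, 60)]
262 [(268, 511, -154, 62), (270, 511, -149, 61), (272, 512, -144, 62), (274, 512, -140, 60), (276, 513, -135, 61), (278, 512, -131, 59), (280, 515, -126, 62)]
```

View pics/crop7.png

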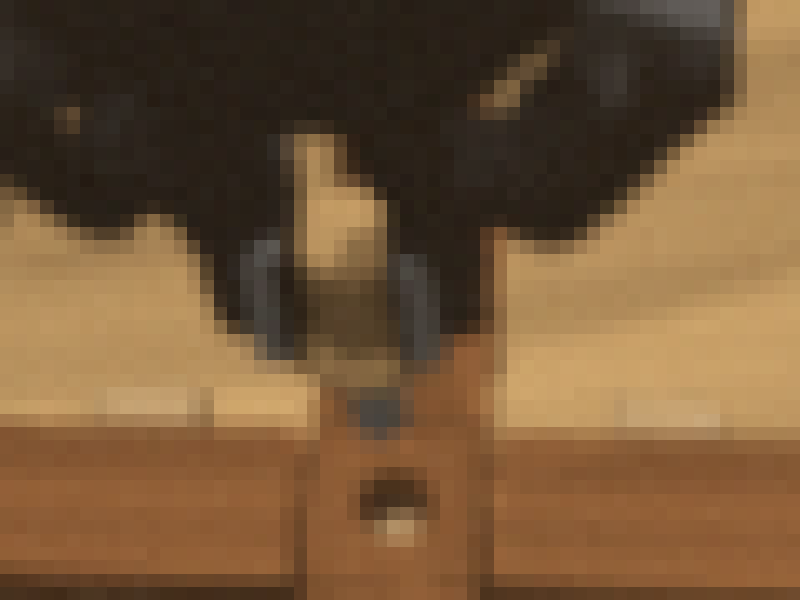

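In the scene crop the shank tip is at about (276,260) and the hole at about (277.3,265.4). The pin axis reads about 1.3 mm short of the hole in x. I'll correct that, descend until the tip is just above the hole, and look again.

```bash
python3 -m jog '[{"offset":[-0.0012,0.0005,0.01],"dr":[0,0,0],"claw":1},{"offset":[0,0,0.01],"dr":[0,0,0],"claw":1},{"offset":[0,0,0],"dr":[0,0,0],"claw":1},{"offset":[0,0,0],"dr":[0,0,0],"claw":1}]'
python3 - <<'E'
from h import *
d=shot('scene','scene5')
s=state();p=s['position'];print(p,s['force'],s['ee_rot'])
for z in(p[2]-63,61): print(z,proj(d,[p[0],p[1],z]))
C=cloud(d)
for v in range(246,270,2): print(v,[(u,int(C[v,u,0]),int(C[v,u,1]),int(C[v,u,2])) for u in range(270,284,2)])
s=cv2.imread('pics/scene5.png'); cv2.imwrite('pics/crop8.png',cv2.resize(s[236:281,248:308],(800,600),interpolation=cv2.INTER_NEAREST))
E
```

```text
time_s: 7.4
position: [525.4, -132.7, 131.1]
ee_rot: [-0.262, -3.13, -0.0]
force: [0.8, 0.1, 0.3]
grip_width: 15.6
[ 525.51086993 -132.76941809  131.45260635] [-0.66780521 -0.32303746 -0.40832634] [ 2.61813148e-01  3.13047060e+00 -6.31009417e-05]
68.45260634907032 (np.float64(277.66333330999436), np.float64(265.1167481407857))
61 (np.float64(277.9269925275235), np.float64(266.6105843114943))
246 [(270, 520, -141, 149), (272, 435, -143, 1), (274, 471, -136, 62), (276, 542, -128, 185), (278, 546, -124, 190), (280, 544, -120, 185), (282, 544, -116, 185)]
248 [(270, 525, -142, 150), (272, 517, -138, 135), (274, 517, -134, 134), (276, 517, -130, 132), (278, 544, -124, 179), (280, 544, -120, 178), (282, 544, -116, 176)]
250 [(270, 529, -142, 149), (272, 522, -139, 134), (274, 522, -135, 133), (276, 524, -130, 136), (278, 538, -125, 161), (280, 539, -121, 161), (282, 537, -117, 157)]
252 [(270, 533, -143, 147), (272, 527, -139, 135), (274, 528, -135, 135), (276, 527, -131, 133), (278, 536, -126, 148), (280, 537, -122, 149), (282, 540, -118, 152)]
254 [(270, 535, -143, 141), (272, 528, -140,
[... 551 characters left out ...]
78, 531, -129, 103), (280, 509, -126, 61), (282, 509, -121, 59)]
262 [(270, 511, -149, 62), (272, 512, -144, 62), (274, 512, -140, 60), (276, 526, -135, 86), (278, 524, -130, 81), (280, 515, -126, 63), (282, 514, -122, 60)]
264 [(270, 516, -149, 62), (272, 516, -145, 60), (274, 517, -141, 60), (276, 524, -136, 72), (278, 525, -131, 73), (280, 519, -127, 61), (282, 521, -122, 62)]
266 [(270, 520, -150, 59), (272, 521, -145, 60), (274, 523, -141, 62), (276, 517, -137, 49), (278, 497, -133, 10), (280, 525, -127, 62), (282, 526, -123, 63)]
268 [(270, 525, -151, 58), (272, 528, -146, 64), (274, 528, -141, 61), (276, 529, -137, 63), (278, 530, -132, 63), (280, 528, -128, 58), (282, 530, -123, 62)]
```

View pics/crop8.png

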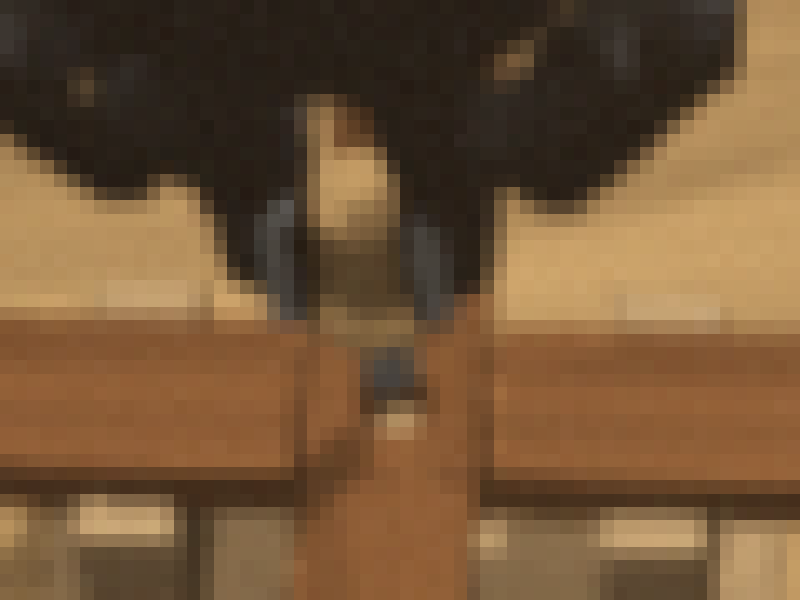

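The pin is aligned: the shank centre is about 0.5 mm short of the hole centre in y, at image (277.4,265). Now a gentle insertion while watching the force.

```bash
python3 -m jog '[{"offset":[0,0.0005,0.005],"dr":[0,0,0],"claw":1},{"offset":[0,0,0.005],"dr":[0,0,0],"claw":1},{"offset":[0,0,0.004],"dr":[0,0,0],"claw":1},{"offset":[0,0,0],"dr":[0,0,0],"claw":1}]'
```

```text
time_s: 7.95
position: [525.2, -132.1, 116.6]
ee_rot: [-0.262, -3.13, -0.0]
force: [0.3, -0.1, 0.7]
grip_width: 15.9
```

```bash
python3 -m jog '[{"offset":[0,0,0.005],"dr":[0,0,0],"claw":1},{"offset":[0,0,0.005],"dr":[0,0,0],"claw":1},{"offset":[0,0,0.005],"dr":[0,0,0],"claw":1},{"offset":[0,0,0],"dr":[0,0,0],"claw":1}]'
python3 - <<'E'
from h import *
d=shot('scene','scene6')
s=cv2.imread('pics/scene6.png'); cv2.imwrite('pics/crop9.png',cv2.resize(s[221:296,228:328],(800,600),interpolation=cv2.INTER_NEAREST))
print(state()['position'],state()['force'])
E
```

```text
time_s: 8.45
position: [525.2, -132.1, 101.5]
ee_rot: [-0.262, -3.129, -0.0]
force: [-0.4, -0.6, -0.4]
grip_width: 15.8
[ 525.37309631 -132.14456838  101.94058633] [-0.23067923 -0.05799826 -0.25317661]
```

View pics/crop9.png

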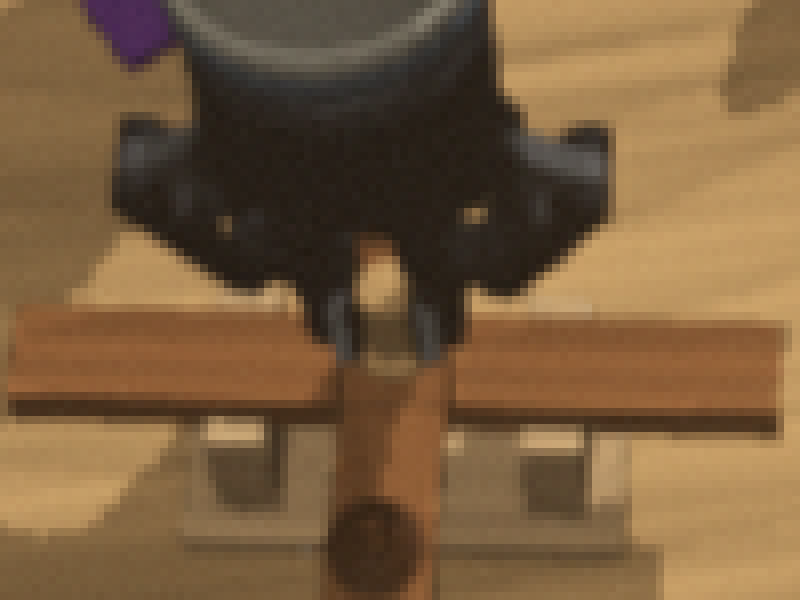

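The shank is inside the hole with no resistance, and the cross hasn't moved. I'll push on until the collar seats.

```bash
python3 -m jog '[{"offset":[0,0,0.005],"dr":[0,0,0],"claw":1},{"offset":[0,0,0.004],"dr":[0,0,0],"claw":1},{"offset":[0,0,0],"dr":[0,0,0],"claw":1}]'
python3 -m jog '[{"offset":[0,0,0.003],"dr":[0,0,0],"claw":1},{"offset":[0,0,0.002],"dr":[0,0,0],"claw":1},{"offset":[0,0,0],"dr":[0,0,0],"claw":1}]'
```

```text
time_s: 8.88
position: [525.2, -132.1, 92.6]
ee_rot: [-0.262, -3.13, -0.0]
force: [0.6, 0.5, -0.7]
grip_width: 16.0
time_s: 9.25
position: [525.8, -132.3, 90.0]
ee_rot: [0.262, 3.129, -0.001]
force: [-2.9, 1.1, 5.7]
grip_width: 15.4
```

```bash
python3 -m jog '[{"offset":[0,0,0.002],"dr":[0,0,0],"claw":1},{"offset":[0,0,0.001],"dr":[0,0,0],"claw":1},{"offset":[0,0,0],"dr":[0,0,0],"claw":1}]'
python3 -m jog '[{"offset":[0,0,0],"dr":[0,0,0],"claw":-1},{"offset":[0,0,0],"dr":[0,0,0],"claw":-1},{"offset":[0,0,0],"dr":[0,0,0],"claw":-1},{"offset":[0,0,0],"dr":[0,0,0],"claw":-1}]'
python3 -m jog '[{"offset":[0,0,0],"dr":[0,0,0],"claw":-1},{"offset":[0,0,-0.02],"dr":[0,0,0],"claw":-1},{"offset":[0,0,-0.05],"dr":[0,0,0],"claw":-1},{"offset":[0,0,-0.04],"dr":[0,0,0],"claw":-1},{"offset":[0,0,0],"dr":[0,0,0],"claw":-1}]'
python3 - <<'E'
from h import *
d=shot('scene','scene7'); C=cloud(d)
s=cv2.imread('pics/scene7.png'); cv2.imwrite('pics/crop10.png',cv2.resize(s[221:296,228:328],(800,600),interpolation=cv2.INTER_NEAREST))
m=(np.hypot(C[...,0]-523,C[...,1]+133)<18); Z=C[...,2]
q=m&(Z>70)&(Z<110); print(np.percentile(Z[q],[5,50,80,90,97]),C[q&(Z>88)].mean(0)); q=m&(Z>63)&(Z<68); print('collar',q.sum(),C[q].mean(0))
plan([536,-48,150],Rdown(-9.7))
E
```

```text
time_s: 9.62
position: [526.1, -132.4, 89.9]
ee_rot: [0.261, 3.128, -0.001]
force: [-8.8, 2.6, 20.2]
grip_width: 15.9
time_s: 10.12
position: [525.4, -132.1, 84.7]
ee_rot: [-0.262, -3.13, -0.0]
force: [0.1, -0.5, 0.1]
grip_width: 84.8
time_s: 10.75
position: [527.3, -132.7, 201.8]
ee_rot: [0.261, 3.121, -0.004]
force: [-0.0, -0.4, 0.4]
grip_width: 85.3
[72.87815882 92.05789474 93.90477973 94.96412687 96.19954646] [ 524.03934452 -133.22324521   93.37161955]
collar 42 [ 527.29860223 -131.58188339   64.98709928]
t 10.8 p [ 526.5 -132.5  198.8] dp [  9.5  84.5 -48.8] ang 90.15 n 10 F [ 0.7  0.1 -0.6] w 85.2
{"offset":[0.0005,0.0085,0.0049],"dr":[0.000,0.001,0.157],"claw":-1},
{"offset":[0.0018,0.0083,0.0049],"dr":[0.000,0.001,0.157],"claw":-1},
{"offset":[0.0031,0.0079,0.0049],"dr":[0.000,0.001,0.157],"claw":-1},
{"offset":[0.0043,0.0073,0.0049],"dr":[0.000,0.001,0.157],"claw":-1},
{"offset":[0.0054,0.0066,0.0049],"dr":[0.000,0.001,0.157],"claw":-1}
{"offset":[0.0064,0.0057,0.0049],"dr":[0.000,0.001,0.157],"claw":-1},
{"offset":[0.0072,0.0046,0.0049],"dr":[0.000,0.001,0.157],"claw":-1},
{"offset":[0.0078,0.0034,0.0049],"dr":[0.000,0.001,0.157],"claw":-1},
{"offset":[0.0082,0.0022,0.0049],"dr":[0.000,0.001,0.157],"claw":-1},
{"offset":[0.0085,0.0008,0.0049],"dr":[0.000,0.001,0.157],"claw":-1}
```

View pics/crop10.png

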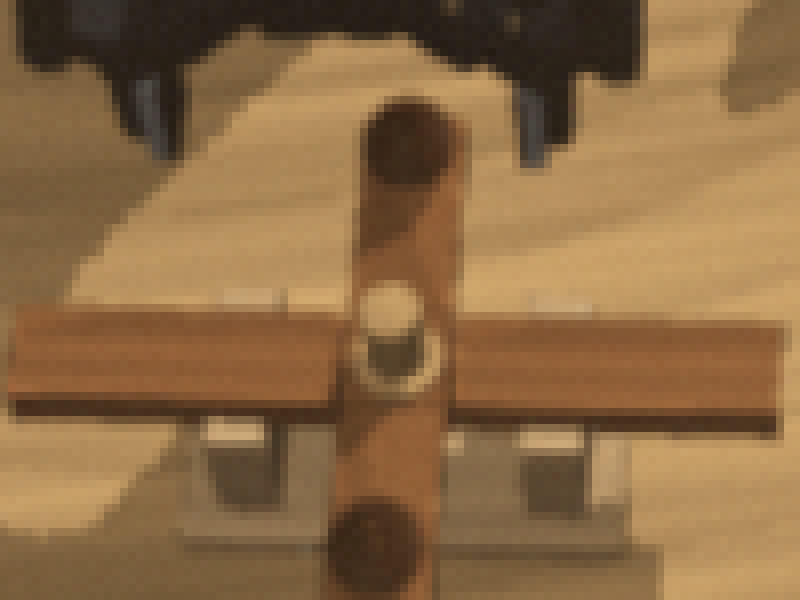

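The pin is seated: collar top at 65 mm and head top at 93 mm, as they should be, with the collar flush in the crop. It is released. Next I grip the long lath's +y end.

```bash
python3 -m jog '[{"offset":[0.0005,0.0085,0.005],"dr":[0,0,0.157],"claw":-1},{"offset":[0.002,0.0083,0.005],"dr":[0,0,0.157],"claw":-1},{"offset":[0.003,0.008,0.005],"dr":[0,0,0.157],"claw":-1},{"offset":[0.0043,0.0073,0.005],"dr":[0,0,0.157],"claw":-1},{"offset":[0.0054,0.0066,0.005],"dr":[0,0,0.157],"claw":-1}]'
python3 -m jog '[{"offset":[0.0064,0.0057,0.005],"dr":[0,0,0.157],"claw":-1},{"offset":[0.0072,0.0046,0.005],"dr":[0,0,0.157],"claw":-1},{"offset":[0.008,0.0034,0.005],"dr":[0,0,0.157],"claw":-1},{"offset":[0.008,0.002,0.005],"dr":[0,0,0.157],"claw":-1},{"offset":[0.0085,0.001,0.005],"dr":[0,0,0.157],"claw":-1}]'
python3 -m jog '[{"offset":[0,0,0],"dr":[0,0,0],"claw":-1}]'
python3 - <<'E'
from h import *
plan([536.8,-48.2,53],Rdown(-9.7),n=4)
E
```

```text
time_s: 11.42
position: [529.5, -89.4, 169.0]
ee_rot: [-1.446, -2.787, 0.001]
force: [0.1, -0.2, -0.3]
grip_width: 85.7
time_s: 12.05
position: [534.0, -47.1, 144.0]
ee_rot: [-2.402, -2.022, 0.002]
force: [-1.1, -0.0, 0.9]
grip_width: 85.2
time_s: 12.18
position: [533.9, -47.0, 143.8]
ee_rot: [-2.394, -2.031, 0.003]
force: [0.7, -1.0, -0.1]
grip_width: 85.4
t 12.175 p [533.9 -47.  143.8] dp [  2.9  -1.2 -90.8] ang 0.36 n 4 F [ 0.7 -1.  -0.1] w 85.4
{"offset":[-0.0002,0.0008,0.0227],"dr":[-0.001,0.000,0.001],"claw":-1},
{"offset":[-0.0002,0.0008,0.0227],"dr":[-0.001,0.000,0.001],"claw":-1},
{"offset":[-0.0002,0.0008,0.0227],"dr":[-0.001,0.000,0.001],"claw":-1},
{"offset":[-0.0002,0.0008,0.0227],"dr":[-0.001,0.000,0.001],"claw":-1},
```

```bash
python3 -m jog '[{"offset":[-0.0002,0.0008,0.023],"dr":[0,0,0],"claw":-1},{"offset":[-0.0002,0.0008,0.023],"dr":[0,0,0],"claw":-1},{"offset":[-0.0002,0.0008,0.023],"dr":[0,0,0],"claw":-1},{"offset":[-0.0002,0.0008,0.022],"dr":[0,0,0],"claw":-1},{"offset":[0,0,0],"dr":[0,0,0],"claw":-1}]'
python3 -m jog '[{"offset":[0,0,0],"dr":[0,0,0],"claw":-1}]'
python3 - <<'E'
from h import *
plan([536.8,-48.2,53],Rdown(-9.7),n=1)
E
```

```text
time_s: 12.8
position: [536.0, -48.9, 51.9]
ee_rot: [-2.393, -2.03, 0.005]
force: [0.2, 0.2, 0.1]
grip_width: 85.5
time_s: 12.92
position: [537.9, -49.1, 55.2]
ee_rot: [2.396, 2.031, 0.001]
force: [1.0, -0.4, 0.7]
grip_width: 85.5
t 12.925 p [537.9 -49.1  55.2] dp [-1.1  0.9 -2.2] ang 0.26 n 1 F [ 1.  -0.4  0.7] w 85.5
{"offset":[0.0007,-0.0013,0.0022],"dr":[0.001,0.000,0.005],"claw":-1},
```

```bash
python3 -m jog '[{"offset":[0.0007,-0.001,0.002],"dr":[0,0,0.004],"claw":-1},{"offset":[0,0,0],"dr":[0,0,0],"claw":1},{"offset":[0,0,0],"dr":[0,0,0],"claw":1},{"offset":[0,0,0],"dr":[0,0,0],"claw":1},{"offset":[0,0,0],"dr":[0,0,0],"claw":1}]'
python3 -m jog '[{"offset":[0,0,0],"dr":[0,0,0],"claw":1},{"offset":[0,0,0],"dr":[0,0,0],"claw":1},{"offset":[0,0,0],"dr":[0,0,0],"claw":1}]'
```

```text
time_s: 13.55
position: [536.8, -47.9, 52.7]
ee_rot: [2.402, 2.025, 0.0]
force: [-1.6, 0.2, 2.4]
grip_width: 29.1
time_s: 13.92
position: [536.9, -48.0, 52.6]
ee_rot: [2.402, 2.025, 0.0]
force: [-1.3, 0.1, 3.8]
grip_width: 29.0
```

```bash
python3 -m jog '[{"offset":[0,0,-0.01],"dr":[0,0,0],"claw":1},{"offset":[0,0,-0.015],"dr":[0,0,0],"claw":1},{"offset":[0,0,-0.025],"dr":[0,0,0],"claw":1},{"offset":[0,0,-0.03],"dr":[0,0,0],"claw":1},{"offset":[0,0,-0.03],"dr":[0,0,0],"claw":1}]'
python3 -m jog '[{"offset":[0,0,-0.03],"dr":[0,0,0],"claw":1},{"offset":[0,0,-0.03],"dr":[0,0,0],"claw":1},{"offset":[0,0,0],"dr":[0,0,0],"claw":1},{"offset":[0,0,0],"dr":[0,0,0],"claw":1}]'
python3 - <<'E'
from h import *
d=shot('scene','scene8')
s=cv2.imread('pics/scene8.png'); cv2.imwrite('pics/crop11.png',cv2.resize(s[120:320,180:420],(720,600)))
print(state())
E
```

```text
time_s: 14.55
position: [536.8, -47.9, 164.0]
ee_rot: [2.402, 2.025, 0.001]
force: [-0.1, -1.1, -1.1]
grip_width: 29.0
time_s: 15.05
position: [536.5, -47.9, 221.2]
ee_rot: [-2.401, -2.024, 0.001]
force: [-0.3, -0.4, -2.5]
grip_width: 29.0
{'time_s': 15.1, 'joints': array([-1.52217692e-01, -7.67066554e-02,  1.45185317e+00,  2.51015415e-05,
        1.76896315e+00,  1.77844426e-02]), 'joint_vel': array([0.0013269 , 0.00493212, 0.00910787, 0.00020232, 0.00253174,
       0.00014191]), 'joint_torque': array([ 1.37158635e-02, -4.04471326e+01, -4.39051116e+01, -1.33629413e-01,
        3.57763704e-03, -1.07980894e-03]), 'position': array([536.26356736, -47.85941093, 220.52871212]), 'ee_rot': array([-2.40055144, -2.02359675,  0.00257093]), 'force': array([-0.0354009 ,  0.18313483, -1.17322546]), 'torque': array([ 0.05871793, -0.02624271,  0.02394161]), 'grip_width': 28.84296571404329}
```

View pics/crop11.png

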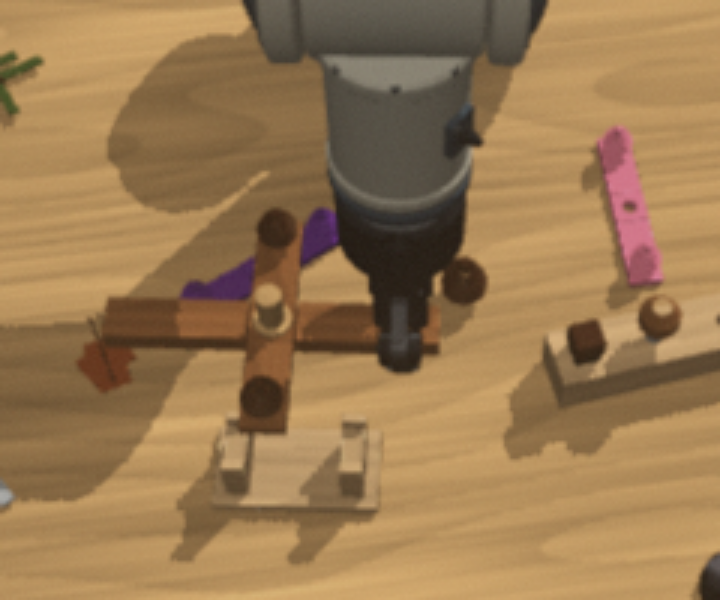

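The cross is out of the cradle with the pin seated at scene (270,222). Now I measure its pose in the tool frame.

```bash
cat >> h.py <<'E'
def crosspose(d,p,Rt,c0,n0,u0,verbose=True):
    """fit top plane, long axis, centre of cross top from cloud; n0,u0 guesses"""
    C=cloud(d); hsv=cv2.cvtColor(d['image'],cv2.COLOR_RGB2HSV); ok=(d['depth']>0)&(hsv[...,1]>95)&(hsv[...,2]>60)&(hsv[...,0]<25)
    P=C[ok&(np.linalg.norm(C-c0,axis=-1)<125)]; n=n0/np.linalg.norm(n0); u=u0; c=np.array(c0,float)
    for it in range(15):
        D=P-c; r=D@n; v=np.cross(n,u); a=D@u; b=D@v
        body=((abs(b)<13)&(a>-105)&(a<50)&(abs(a)>16))|((abs(a)<13)&(abs(b)<48)&(abs(b)>16))
        F=P[body&(abs(r)<(6 if it<6 else 4))]; mu=F.mean(0); w,E=np.linalg.eigh(np.cov((F-mu).T)); n=E[:,0]*np.sign(E[:,0]@n)
        u=u-n*(u@n); u/=np.linalg.norm(u); v=np.cross(n,u)
        D=P-mu; Q=P[abs(D@n)<4]; a=(Q-c)@u; b=(Q-c)@v
        L=Q[(abs(b)<18)&(a>-115)&(a<-20)]; S=Q[(abs(a)<18)&(abs(b)<82)&(abs(b)>18)]
        A=np.stack([(L-mu)@u,(L-mu)@v],1); B=np.stack([(S-mu)@u,(S-mu)@v],1)
        kl=np.polyfit(A[:,0],A[:,1],1); ks=np.polyfit(B[:,1],B[:,0],1) # b=kl0 a+kl1 ; a=ks0 b+ks1
        sa=(ks[0]*kl[1]+ks[1])/(1-ks[0]*kl[0]); sb=kl[0]*sa+kl[1]
        c=mu+sa*u+sb*v; ul=u+kl[0]*v; us=v+ks[0]*u; u=ul/np.linalg.norm(ul)
    cen=c-8*n
    if verbose: print('N',len(F),len(L),len(S),'n',n,'u',u,'lathcentre',cen,'perp',np.degrees(kl[0]),np.degrees(ks[0]))
    return cen,n,u
E
python3 - <<'E'
from h import *
d=load('scene8'); s=state(); p=s['position']; Rt=R.from_rotvec(s['ee_rot']).as_matrix()
u0=np.array([.1685,.9857,0])
cen,n,u=crosspose(d,p,Rt,p+np.array([0,0,8])-85*u0,np.array([0,0,1.]),u0)
print('tool frame centre',Rt.T@(cen-p),'n',Rt.T@n,'u',Rt.T@u,p)
# webcam lens centroid in both
for f in('scene0','top0'):
    d=load(f); u_,v_=proj(d,[664.5,190,73]); print(f,u_,v_)
    hsv=cv2.cvtColor(d['image'],cv2.COLOR_RGB2HSV); 
    x0,y0=int(u_)-10,int(v_)-10; V=hsv[y0:y0+20,x0:x0+20,2]; print(V)
E
```

```text
N 1007 633 528 n [ 0.00282391 -0.00543787  0.99998123] u [0.17709894 0.98418109 0.00485182] lathcentre [ 523.43966655 -132.67175918  221.68402596] perp -2.363723193277674e-12 -0.8025661675452208
tool frame centre [-85.7593642    1.70656168  -1.1578856 ] n [-0.00490187  0.00118616 -0.99998728] u [ 0.99995579  0.00803046 -0.00489219] [536.26356736 -47.85941093 220.52871212]
scene0 432.9013522167435 301.978556339615
[[190 185 187 187 186 188 187 188 190 186 188 190 191 176 138 119 110 115
  135 168]
 [188 186 191 190 190 191 191 192 192 194 196 195 183 143  99  92  92  93
  102 127]
 [192 191 190 193 193 194 194 193 192 194 193 183 147 106  91  92  90  93
   91  99]
 [191 191 191 193 191 192 191 193 194 180 151 130 112  94  92  93  93  94
   93  92]
 [189 191 190 188 190 193 193 194 178 140 101  92  94  91  92  96  93  95
   93  94]
 [189 189 190 191 191 193 192 181 141  93  72  76  83  84  94  94  95  96
   94  96]
 [189 188 188 191 190 179 145 117  79  56  50  53  57  58  66  79  91  95
   93  95]
 [190 191 194 194 178 131  76  53  53  63  69  69  56  48  44  55  77  92
   94  93]
 [1
[... 2060 characters left out ...]
  73  97
   97  96]
 [101 101 100  98  59  31  39 109 130 130 130 131 128  95  29  32  63  98
   96  97]
 [101 100 101  99  89  31  35  82 131 130 130 130 127  60  30  42  90  99
   88  77]
 [100 100  99  99  97  53  32  45  74 107 105  86  61  35  33  67  90  78
   55  44]
 [100 100  99 100  98  89  42  31  36  52  51  41  30  32  50  71  56  43
   35  32]
 [100  99  99  99 100  97  88  69  39  36  31  31  43  54  46  43  35  33
   32  32]
 [ 99  99  99  99  99 100  98  93  88  89  83  67  45  40  36  34  33  33
   32  33]
 [100  99  99  98  99  97  98 101  93  80  58  43  35  33  34  33  34  34
   32  33]
 [100  99  98  99  98 102  94  81  59  45  37  34  32  34  33  34  34  33
   34  33]]
```

Run:
```python
from h import *
def ray(d,u,v):
    Rm,t=cam(d); c=-Rm.T@t; r=Rm.T@np.array([(u-d['cx'])/d['fx'],(v-d['cy'])/d['fy'],1.]); return c,r/np.linalg.norm(r)
(c1,r1),(c2,r2)=ray(load('scene0'),431.9,301.3),ray(load('top0'),242.2,198.3)
A=np.stack([r1,-r2],1); k=np.linalg.lstsq(A,c2-c1,rcond=None)[0]; a,b=c1+k[0]*r1,c2+k[1]*r2; print(a,b,(a+b)/2)
print(plane(load('scene0'),431.9,301.3,73),plane(load('top0'),242.2,198.3,73))
```

```text
[661.65308721 189.1283075   70.30696125] [661.9248687  190.07679973  70.50659705] [661.78897795 189.60255361  70.40677915]
[662.66177969 188.27245346  73.        ] [661.52333436 189.66705162  73.        ]
```

```bash
cat >> h.py <<'E'
a_=np.radians(208); NC=np.array([.5*np.cos(a_),.5*np.sin(a_),np.sqrt(.75)]); YC=np.array([np.sin(a_),-np.cos(a_),0])
LENS=np.array([662.5,189.5,73.3]); SHOW=LENS+240*NC
CT=np.array([-85.5,0.4,-0.6])
RF=np.stack([YC,np.cross(-NC,YC),-NC],1); PF=SHOW-RF@CT
E
python3 - <<'E'
from h import *
print(YC,SHOW,PF,np.linalg.det(RF),RF)
plan(PF,RF,claw=1,n=10)
E
```

```text
[-0.46947156  0.88294759  0.        ] [556.54628886 133.16341247 281.14609691] [516.3654925  208.6336434  280.42648167] 0.9999999999999999 [[-0.46947156  0.76465505  0.4414738 ]
 [ 0.88294759  0.4065743   0.23473578]
 [ 0.          0.5        -0.8660254 ]]
t 15.1 p [536.3 -47.9 220.5] dp [-19.9 256.5  59.9] ang 47.96 n 10 F [-0.   0.2 -1.2] w 28.8
{"offset":[0.0249,-0.0063,-0.0060],"dr":[-0.051,0.017,-0.064],"claw":1},
{"offset":[0.0254,-0.0044,-0.0058],"dr":[-0.051,0.017,-0.064],"claw":1},
{"offset":[0.0257,-0.0025,-0.0055],"dr":[-0.051,0.017,-0.064],"claw":1},
{"offset":[0.0259,-0.0005,-0.0052],"dr":[-0.051,0.017,-0.064],"claw":1},
{"offset":[0.0260,0.0014,-0.0047],"dr":[-0.051,0.017,-0.064],"claw":1}
{"offset":[0.0259,0.0033,-0.0042],"dr":[-0.051,0.017,-0.064],"claw":1},
{"offset":[0.0257,0.0051,-0.0035],"dr":[-0.051,0.017,-0.064],"claw":1},
{"offset":[0.0253,0.0069,-0.0028],"dr":[-0.051,0.017,-0.064],"claw":1},
{"offset":[0.0249,0.0087,-0.0019],"dr":[-0.051,0.017,-0.064],"claw":1},
{"offset":[0.0243,0.0103,-0.0010],"dr":[-0.051,0.017,-0.064],"claw":1}
```

```bash
python3 -m jog '[{"offset":[0.025,-0.006,-0.006],"dr":[-0.051,0.017,-0.064],"claw":1},{"offset":[0.0255,-0.0045,-0.006],"dr":[-0.051,0.017,-0.064],"claw":1},{"offset":[0.0255,-0.0025,-0.0055],"dr":[-0.051,0.017,-0.064],"claw":1},{"offset":[0.026,-0.0005,-0.005],"dr":[-0.051,0.017,-0.064],"claw":1},{"offset":[0.026,0.0015,-0.0045],"dr":[-0.051,0.017,-0.064],"claw":1}]'
python3 -m jog '[{"offset":[0.026,0.0035,-0.004],"dr":[-0.051,0.017,-0.064],"claw":1},{"offset":[0.0255,0.005,-0.0035],"dr":[-0.051,0.017,-0.064],"claw":1},{"offset":[0.0255,0.007,-0.003],"dr":[-0.051,0.017,-0.064],"claw":1},{"offset":[0.025,0.0085,-0.002],"dr":[-0.051,0.017,-0.064],"claw":1},{"offset":[0.024,0.0105,-0.001],"dr":[-0.051,0.017,-0.064],"claw":1}]'
python3 -m jog '[{"offset":[0,0,0],"dr":[0,0,0],"claw":1},{"offset":[0,0,0],"dr":[0,0,0],"claw":1},{"offset":[0,0,0],"dr":[0,0,0],"claw":1}]'
python3 - <<'E'
from h import *
plan(PF,RF,claw=1,n=1)
E
```

```text
time_s: 15.72
position: [526.5, 81.2, 249.9]
ee_rot: [1.942, 2.266, 0.342]
force: [0.5, -0.3, -2.2]
grip_width: 29.0
time_s: 16.35
position: [516.9, 209.4, 279.6]
ee_rot: [1.442, 2.397, 0.643]
force: [0.5, 0.3, -2.0]
grip_width: 29.1
time_s: 16.73
position: [517.7, 207.9, 281.0]
ee_rot: [1.446, 2.394, 0.643]
force: [-0.9, 0.8, -1.3]
grip_width: 28.9
t 16.725 p [517.7 207.9 281. ] dp [-1.4  0.7 -0.6] ang 0.39 n 1 F [-0.9  0.8 -1.3] w 28.9
{"offset":[0.0012,-0.0011,0.0001],"dr":[0.003,0.005,-0.003],"claw":1},
```

```bash
python3 -m jog '[{"offset":[0.0012,-0.001,0],"dr":[0.003,0.005,-0.003],"claw":1},{"offset":[0,0,0],"dr":[0,0,0],"claw":1},{"offset":[0,0,0],"dr":[0,0,0],"claw":1}]'
python3 - <<'E'
from h import *
plan(PF,RF,claw=1,n=1)
d=shot('scene','scene9'); shot('top','top9'); s=state(); p=s['position']; Rt=R.from_rotvec(s['ee_rot']).as_matrix()
cen,n,u=crosspose(d,p,Rt,SHOW+8*NC,NC,YC)
print('scene frame err from show in cam axes (x,y,z):',[float(v) for v in ((cen-SHOW)@np.cross(YC,NC),(cen-SHOW)@YC,(cen-SHOW)@NC)],'n err deg',np.degrees(np.arccos(n@NC)),'u z deg',np.degrees(u[2]),'u err',np.degrees(np.arccos(u@YC)))
print('tool',Rt.T@(cen-p),Rt.T@n,Rt.T@u)
a=cv2.imread('pics/scene9.png')[60:360,220:620];b=cv2.imread('pics/top9.png')[90:390,100:500]
cv2.imwrite('pics/crop12.png',np.hstack([a,b]))
E
```

```text
time_s: 17.1
position: [516.3, 209.1, 281.4]
ee_rot: [1.441, 2.401, 0.645]
force: [-0.1, 0.5, -1.5]
grip_width: 28.9
t 17.1 p [516.3 209.1 281.4] dp [ 0.  -0.5 -0.9] ang 0.1 n 1 F [-0.1  0.5 -1.5] w 28.9
{"offset":[-0.0005,-0.0007,0.0007],"dr":[0.001,-0.000,0.001],"claw":1},
N 825 525 465 n [-0.43366032 -0.23534899  0.86979858] u [-0.46548476  0.88502505  0.00738962] lathcentre [560.75425772 129.59007188 282.73767047] perp -1.0811975022218963e-07 -0.6920528201721121
scene frame err from show in cam axes (x,y,z): [2.5606029566866644, -5.130594184751276, 0.35942603879628926] n err deg 0.498386958837919 u z deg 0.4233942831417097 u err 0.4955917312112849
tool [-91.23497768   2.22548927  -0.25989106] [-0.00392182  0.00916244 -0.99995033] [ 0.99995654  0.00849348 -0.00384402]
```

View pics/crop12.png

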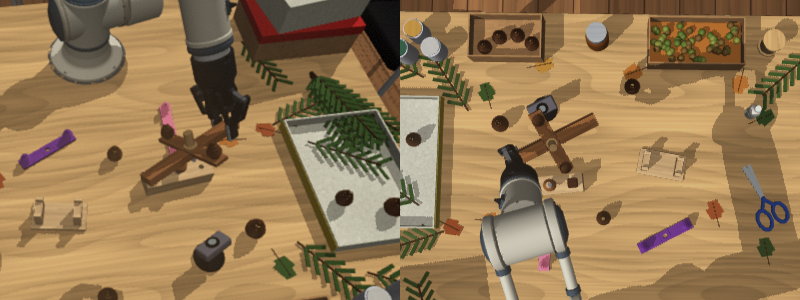

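The cross is tilted over the webcam: pin at scene (410,200), and the cross at about (650,228) in the top view. The fit puts its centre 5 mm further along the lath than before. I'll check that against the pin head and lath ends in both views.

Run:
```python
from h import *
s=state(); p=s['position']; Rt=R.from_rotvec(s['ee_rot']).as_matrix()
out=[]
for f in('scene9','top9'):
    d=load(f); im=cv2.imread('pics/'+f+'.png')
    u0,v0=proj(d,SHOW); x0,y0=int(u0)-40,int(v0)-40; k=5
    im=cv2.resize(im[y0:y0+80,x0:x0+80],(400,400),interpolation=cv2.INTER_NEAREST)
    def pt(x,y,z):
        u,v=proj(d,p+Rt@(CT+np.array([x,y,z]))); return int((u-x0+.5)*k),int((v-y0+.5)*k)
    # outlines predicted, top face at tool z=-8
    for poly,col in (([(-110,-15,-8),(110,-15,-8),(110,15,-8),(-110,15,-8)],(255,255,0)),([(-15,-80,-8),(15,-80,-8),(15,80,-8),(-15,80,-8)],(0,255,0))):
        cv2.polylines(im,[np.array([pt(*q) for q in poly])],True,col,1)
    th=np.linspace(0,6.28,24)
    cv2.polylines(im,[np.array([pt(9*np.cos(t),9*np.sin(t),-40) for t in th])],True,(255,0,255),1)
    cv2.polylines(im,[np.array([pt(13*np.cos(t),13*np.sin(t),-12) for t in th])],True,(255,0,0),1)
    out.append(im)
cv2.imwrite('pics/crop13.png',np.hstack(out))
```

```text
(no output)
```

View pics/crop13.png

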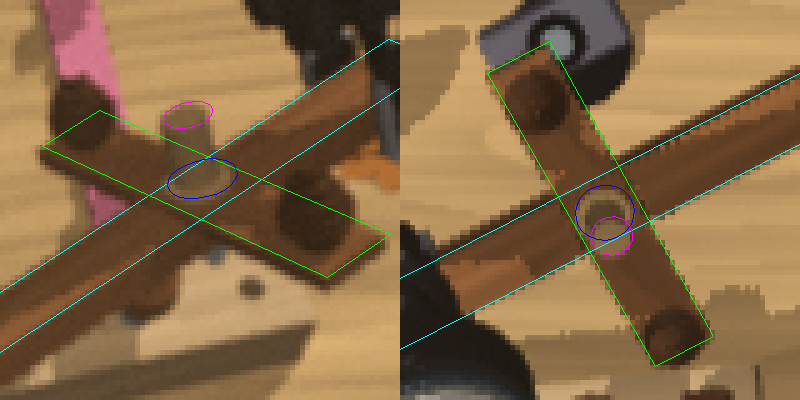

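The overlay predicted from the grasp matches both views to within 1–2 px: the lath edges, collar and pin head all line up. So there was no slip, and the 5 mm was an artefact of the fit. A small final trim, then a steadiness check.

```bash
python3 -m jog '[{"offset":[-0.0005,-0.0007,0.0007],"dr":[0.001,0,0.001],"claw":1},{"offset":[0,0,0],"dr":[0,0,0],"claw":1},{"offset":[0,0,0],"dr":[0,0,0],"claw":1},{"offset":[0,0,0],"dr":[0,0,0],"claw":1},{"offset":[0,0,0],"dr":[0,0,0],"claw":1}]'
python3 -m jog '[{"offset":[0,0,0],"dr":[0,0,0],"claw":1},{"offset":[0,0,0],"dr":[0,0,0],"claw":1},{"offset":[0,0,0],"dr":[0,0,0],"claw":1},{"offset":[0,0,0],"dr":[0,0,0],"claw":1}]'
python3 - <<'E'
from h import *
plan(PF,RF,claw=1,n=1)
d=shot('top','top10'); e=load('top0'); s=shot('scene','scene10')
s=state(); p=s['position']; Rt=R.from_rotvec(s['ee_rot']).as_matrix(); c=p+Rt@CT
print('centre vs show',c-SHOW,'dist',np.linalg.norm(c-LENS),np.abs(s['joint_vel']).max())
dif=cv2.absdiff(d['image'],e['image']).max(2); 
cv2.imwrite('pics/diff.png',dif)
E
```

```text
time_s: 17.82
position: [516.2, 208.8, 280.4]
ee_rot: [1.442, 2.401, 0.644]
force: [1.1, 0.4, -1.2]
grip_width: 29.1
time_s: 18.32
position: [516.2, 208.8, 280.4]
ee_rot: [1.442, 2.401, 0.644]
force: [0.9, -0.8, -1.7]
grip_width: 28.7
t 18.325 p [516.2 208.8 280.4] dp [ 0.1 -0.2 -0. ] ang 0.04 n 1 F [ 0.9 -0.8 -1.7] w 28.7
{"offset":[-0.0002,0.0000,0.0000],"dr":[0.001,-0.000,0.000],"claw":1},
centre vs show [-0.10290874  0.1451984  -0.04710183] dist 239.97062567687658 0.001423029799115371
```

View pics/diff.png

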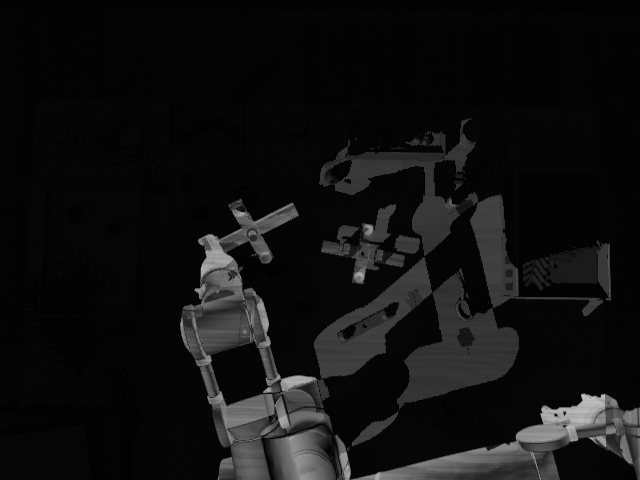

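View pics/scene10.png

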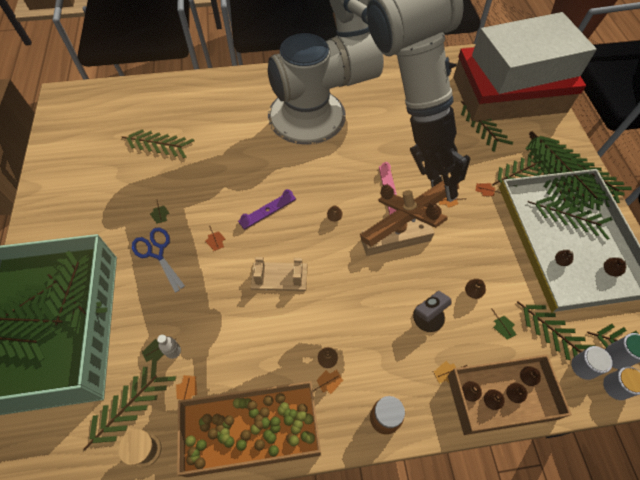

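The difference image shows only the arm, the cross and shadows; nothing else moved. The cross is held still at scene (408,212) over the webcam. Handing in.

```bash
python3 -c "
from bench import *
print(sign_off())"
```

```text
the job is handed in; nothing more can be done
None
```

The pin is fully in and released, and the pinned cross is now held steady in front of the web camera with its underside facing the lens. I handed the job in at about 18.4 s; no verdict is reported.

- **Pin:** I pushed it through the crossing until the collar seated at about 20 N. After release the collar top read about 65 mm and the head top about 93 mm, which is fully in.
- **Show pose:** I gripped the long lath 85 mm from the hole and brought its middle to the show point. By the robot's readings the lath's middle is within 0.2 mm of the computed point, 240 mm from the lens, with the tool within 0.1° and not moving. How true that is depends on my camera measurement of the lens, good to about 2–3 mm.
- **Disagreement:** A depth fit of the tilted cross put its middle about 5 mm further along the lath and 0.5° off. The outline predicted from the grasp matched both pictures to 1–2 px, so I took that as an error in the fit and did not correct for it.
- **Other readings:** The gripper read about 16 mm on the 18 mm pin head, and the pin still held and seated normally.
- **Other things on the table:** Comparing the top view before and after shows only the arm, the cross and shadows changed. The stand end where the pin stood is partly hidden by the arm in that view.

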